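# Fit the keyed stirring shaft into the bench stirrer

## Robot

A 7-joint arm with a two-finger parallel gripper is mounted at the origin on a cart in front of the work surface, level with it; the furniture and walls round the work are solid. World frame = base frame: x ahead of the robot, y to its left, z up, the work surface at z = 0. Lengths are in m, angles in degrees, forces in N, time in s.
With the tool pointing down it reaches from about 0.4 to 0.85 m from the base axis. Payload 4.5 kg.
Tool frame: the origin (TCP) lies midway between the tips of the shut fingers; the grasp point (between the pads) lies 19 mm behind it; z points along the fingers, y is the line along which they close (so a half turn about z gives the same grasp; the last joint's range is limited). The gripper opens to 88 mm and grips with 3 to 60 N. Pads are 18 mm wide; open, the fingers measure 123 mm over their backs; the gripper's body (75 mm by 187 mm) begins 45 mm behind the grasp point.
Start: joints at [71.035, 39.483, -11.15, 89.685, 9.013, 51.709, -12.324], TCP at [0.223, -0.584, 0.239] pointing down, gripper open.
Joint ranges: [-172.22, 172.22], [-26.19, 119.32], [-84.43, 86.54], [7.71, 146.69], [-57.33, 237.33], [2.42, 119.75], [-152.13, 152.13]. Speed limits (degrees/s): [147.25, 147.25, 180, 180, 180, 180, 180].

## Interface

Orientations are given as a 3x3 rotation matrix whose columns are the frame's x, y, z axes.
In Python, from rig import ctrl gives the robot as it stands. The module is installed in compiled form; this text tells all that it offers.
- The arm moves only by the tool step_arm, never from a script. Its argument "series" is text: rows parted by semicolons, each of 4 numbers parted by spaces: the shift along the world's x, y, z in mm, then the turn about the world's z in degrees. A call has 1 to 20 rows; each row is the pose to reach, as a shift and turn from the pose commanded when the call began; what a row does not reach only later rows make up. A row lasts 1/12 s, in which the tool goes at most 41.7 mm and 7.16 degrees, less where a joint would pass 70% of its speed; a pose out of reach is approached as far as the arm can. A call with a gripper value outside its range is refused whole. "grip" is the closure, from -1 (fully open) to 1 (shut), set as the call begins (left out, the last holds). The fingers move at their own pace and stop on an object; "force" is the grip in N (left out, the last holds). Time passes only in rows, so rows that repeat a pose let the fingers close. It gives the time, the measured TCP pose, the force, the opening and the grip force at its end, in the units of the state.
- ctrl.state(): the state, without advancing time (a new reading comes with each control period).
- ctrl.grab_frame(name): name is "side" or "top" or "wrist"; returns a dict with "color" (420x560x3 uint8, red, green, blue), "range_z" (420x560 float32, m along the optical axis (not along the pixel's ray), 0 where there is no reading), "mtx" (3x3 intrinsics, pixels), "dist_coeffs" ([k1, k2, p1, p2, k3] as OpenCV has them; the pictures are not rectified), "T" (4x4, takes a point from camera to world coordinates); the wrist camera has in their place "mount" (4x4, takes a point from camera to tool coordinates, whose origin is the TCP and whose axes are the flange's). Camera axes: x right, y down, z forward; pixel columns grow to the right and rows downward; lengths in m; the calibration is good to about 2 mm. A picture is of the moment at which its call begins: read the wrist's pose just before it.
- ctrl.job_done(): hands the job in; it is judged then, once.
The state is a dict: "time": time; "qpos": joint angles; "joint_vel": joint speeds; "joint_torque": joint torques, N m; "position": TCP position; "orientation": TCP orientation; "contact_force": force on the tool from outside, world axes, zero at the start; "torque": the same for the moment, N m; "width": finger opening in m; "gripper_force": force on a finger pad.
Only numpy, scipy, OpenCV 4.12 (cv2) and the standard library are available. Lean on these libraries where they do the work, as an engineer would, in place of code of your own. Each camera call takes 0.05 s, during which the arm holds its last target. There are 200 camera calls.

## Task

A bottle stands ready under the bench stirrer: take the shaft with the long rod out of the wooden rack, lower its rod through the stirrer's hub into the mouth of the bottle, turn it until its key slips into the keyway, and press it down against the hub's spring until its flange sits fully home on the hub. Finish with the shaft's black grip still held in the gripper and pressed fully home, so that I can tighten the hub's screw; nothing is put down or let go at the end. Leave the short shaft standing in the rack, the bottle standing in its place, and the amber bottle, cap and hex key beside the stirrer where they are.

Things in the scene. Friction and masses are not known exactly. Their poses are not given: they have to be found in the camera images.
- long_shaft: Steel stirring shaft to fit, loose, 0.11 kg, upright in either hole of the rack, the barrel's end standing on the board. Origin: centre of the flange's underside, z up. Flange 32 mm across, z 0 to 5 mm; stem 12 mm across to z 19; barrel 18 mm across from z 0 down to -26 (last 2 mm chamfered to 14 mm across); thin rod 8 mm across from z -26 to -92, end rounded.
- long_shaft_tip (a point): Lower end of the long rod, at z -92 mm of long_shaft.
- long_shaft_grip (a point): Middle of the shaft's flat black thumb grip, at z 39 mm of long_shaft, same axes. The grip is 34 mm wide along x, 12 mm thick along y, 40 mm high; take it from above across y, by its two flat faces.
- long_shaft_key (a point): Outer face of the key, at x -14, z -12 mm of long_shaft: a bar 6 mm wide on the barrel's -x side, from z -4 to -20 mm. A small dark mark on the flange lies over it. At the start the -x (key) side faces the robot, within 30 degrees.
- short_shaft: The other shaft in the rack, same in every way but its rod, which ends at z -56 mm: too short to reach into the bottle. Its grip's top stands 165 mm above the worktop. Its grip's top stands 165 mm above the worktop. Stays in the rack.
- rack: Fixed open rack of light wood, 64 x 192 mm, upper surface 80 mm high, board 10 mm thick with two 10 mm holes at y +50 and -50 mm in its frame; one shaft in each. Origin: centre of its underside.
- stirrer: Fixed bench stirrer: grey base plate, column behind, white head 72 mm wide over the bottle. Origin on the worktop under the hub's axis, x toward its column (away from the robot, within about 20 degrees). Head from z 100 to 134 mm, from x -36 to 128 mm; its highest part, the knob, reaches 143 mm; the hub's top face is at 146 mm.
- hub_mouth (a point): Centre of the hub's top face, turning with the hub: z up, -x toward the keyway. Steel hub 44 mm across, 12 mm proud of the head. Bore 20 mm across, right through; keyway an open groove 7.8 mm wide out to 15.3 mm from the axis. With the key off the groove the shaft stops with its flange 20 mm above the hub. Fully home: long_shaft's origin and axes coincide with this point's.
- drive_hub (a joint): Turning angle of the hub about its vertical axis, rad, counter-clockwise from above positive; 0: keyway straight to the stirrer's front (-x). A short dark line on the top face lies outside the keyway. It starts within 0.6 either way and is held by its worm gear: about 0.6 N m turns it.
- ejector (a joint): How far the brass ejector ring in the bore is pressed down, m: 0 free, 0.010 with the shaft home. The rod passes its 11 mm hole; the barrel's end meets it with the flange still 10 mm above the hub. Its spring pushes up with 3 N there, 10 N fully home, and lifts the shaft again if it is not held down.
- bottle: Open amber glass bottle, 45 mm across, 80 mm tall, loose in the 6 mm high locating ring of the base plate, centred under the hub within 1 mm; underside 11 mm above the worktop. Origin: centre of its underside. 0.12 kg.
- bottle_mouth (a point): Centre of the bottle's mouth (22 mm clear, 91 mm above the worktop).
- amber_bottle: Bystander: closed amber bottle with a black cap, 50 mm across, 109 mm tall, on the worktop left of the stirrer. Origin: centre of its underside.
- cap: Bystander: the bottle's black cap, 32 mm across, 17 mm high, on the worktop in front of the stirrer. Origin: centre of its underside.
- hex_key: Bystander: dark L-shaped hex key, 70 x 24 x 4 mm, on the worktop in front of the stirrer. Origin: middle of its long leg, underside.
Mind the look-alikes: they are no part of the job. What is shaped like the bottle but blue or yellow is not meant.

How it is judged:
By the outcome, as a careful person would: the job done as asked, in the order asked, and still so for the second after the job is handed in, while the arm keeps its last pose, push and grip.
It also fails if it takes over 45 s, if anything falls off the work surface, if the arm or the gripper's body presses on something with over 40 N, if the wrist force passes 120 N, or if a joint passes its speed limit or range.

## Working session

There is one attempt and no reset: what is moved stays moved. The work goes in short steps, Python scripts to look and compute and a tool call to move; the robot and the scene stay as the last step left them, time stands still between calls to the robot, and variables do not carry over. Pictures are saved under pics/ and viewed, at most 10 in all, crops included, and the job is handed in when it is done.

Besides the shell and the picture viewer there is one more tool, called in YAML: its name, and indented under it one key for each argument. step_arm: Moves the arm, as the interface text tells. Its arguments: {"type":"object","properties":{"series":{"type":"string"},"grip":{"type":"number"},"force":{"type":"number"}},"required":["series"]}

```bash
mkdir -p pics
cat > h.py <<'E'
import numpy as np, cv2, pickle
from rig import ctrl
def grab(n):
    s=ctrl.state(); f=ctrl.grab_frame(n)
    if n=="wrist":
        T=np.eye(4);T[:3,:3]=np.array(s["orientation"]);T[:3,3]=s["position"]
        f["T"]=T@np.array(f["mount"])
    pickle.dump(f,open(n+".pkl","wb")); return f
def load(n): return pickle.load(open(n+".pkl","rb"))
def ray(f,u,v):
    p=cv2.undistortPoints(np.array([[[u,v]]],float),np.array(f["mtx"]),np.array(f["dist_coeffs"]))[0,0]
    T=np.array(f["T"]); return T[:3,3],T[:3,:3]@np.array([p[0],p[1],1])
def atz(f,u,v,z):
    o,d=ray(f,u,v); return o+d*(z-o[2])/d[2]
def atd(f,u,v):
    o,d=ray(f,u,v); return o+d*f["range_z"][int(v),int(u)]
def cloud(f):
    h,w=f["range_z"].shape; vv,uu=np.mgrid[:h,:w]
    p=cv2.undistortPoints(np.stack([uu,vv],-1).reshape(-1,1,2).astype(float),np.array(f["mtx"]),np.array(f["dist_coeffs"]))[:,0]
    c=np.c_[p,np.ones(len(p))]*f["range_z"].reshape(-1,1); T=np.array(f["T"])
    return (c@T[:3,:3].T+T[:3,3]).reshape(h,w,3)
def save(f,name,box=None,k=1):
    im=f["color"][:,:,::-1]
    if box: im=im[box[1]:box[3],box[0]:box[2]]
    cv2.imwrite("pics/"+name,cv2.resize(im,None,fx=k,fy=k,interpolation=cv2.INTER_CUBIC))
E
python3 - <<'E'
from h import *
a=grab("side");b=grab("top")
save(a,"side.png");save(b,"top.png")
for f in(a,b):print(np.round(f["T"],3).tolist())
print(ctrl.state())
E
```

```text
[[-1.0, 0.01, -0.02, 0.506], [0.022, 0.607, -0.794, 0.794], [0.005, -0.795, -0.607, 0.735], [0.0, 0.0, 0.0, 1.0]]
[[-0.005, -0.982, 0.186, 0.258], [-1.0, 0.003, -0.011, 0.009], [0.01, -0.186, -0.982, 1.345], [0.0, 0.0, 0.0, 1.0]]
{'time': 0.1, 'qpos': array([ 71.03394368,  39.52831043, -11.14330264,  89.73651006,
         9.01341783,  51.71139755, -12.32237684]), 'joint_vel': array([ 0.02046509, -0.07557522,  0.0083926 , -0.12673731,  0.01308161,
        0.0189081 , -0.03457852]), 'joint_torque': array([-2.83220994e-03, -5.28502965e+01, -1.27134886e+00, -1.53837347e+01,
       -5.25080273e-02,  2.03938427e-03,  5.81749237e-05]), 'position': array([ 0.22272755, -0.58337122,  0.23800133]), 'orientation': array([[ 9.34156376e-01,  3.56863183e-01, -7.30325448e-04],
       [ 3.56863897e-01, -9.34155220e-01,  1.47787575e-03],
       [-1.54837884e-04, -1.64119384e-03, -9.99998641e-01]]), 'contact_force': array([ 0.93374988,  0.83474397, -0.07855264]), 'torque': array([ 0.0602555 ,  0.00389939, -0.03628764]), 'gripper_force': 0.0, 'width': 0.08801532469194864}
```

View pics/side.png

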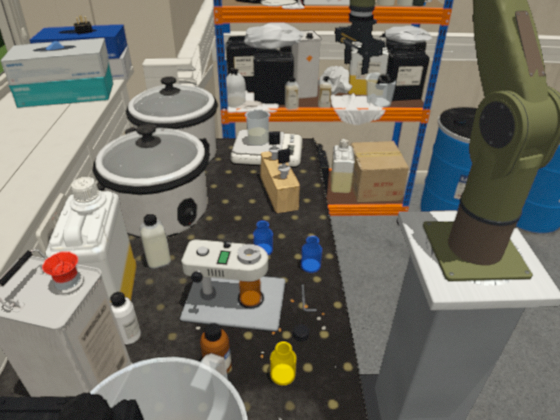

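View pics/top.png

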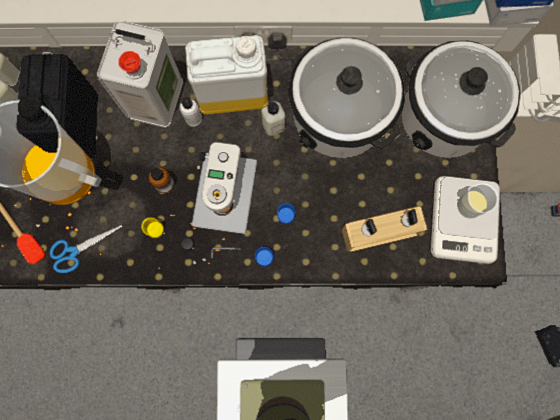

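The side view shows the rack at (280,180) with two black grips at (283,156) and (273,140). The stirrer hub is at (248,252) and the bottle under it at (249,290). In the top view the grips are at (369,228) and (408,217), and the hub is at (217,194). Candidates for the long shaft are the two rack shafts, which differ only in rod length below the board. I'll crop the rack and the hub.

Run:
```python
from h import *
a=load("side");b=load("top")
im=[]
for f,bx in((a,(240,120,320,220)),(b,(330,190,440,260)),(b,(190,130,260,240)),(a,(170,220,300,330))):
    c=f["color"][bx[1]:bx[3],bx[0]:bx[2],::-1]; im.append(cv2.resize(c,(390,int(390*c.shape[0]/c.shape[1])),interpolation=cv2.INTER_CUBIC)[:300] if 0 else cv2.resize(c,(400,300),interpolation=cv2.INTER_CUBIC))
cv2.imwrite("pics/c1.png",np.vstack([np.hstack(im[:2]),np.hstack(im[2:])]))
for n,f,u,v in(("gripA",b,369,224),("gripB",b,408,214),("hub",b,217,194),("gA",a,284,152),("gB",a,274,137),("hub",a,248,252)):print(n,atd(f,u,v).round(4))
Tc=cloud(b)
m=(Tc[...,2]>0.14)&(Tc[...,2]<0.18)
ys,xs=np.nonzero(m); 
n,l,st,ce=cv2.connectedComponentsWithStats(m.astype(np.uint8))
for i in range(1,n):
  if st[i,4]>10: print(st[i],Tc[l==i].mean(0).round(4),Tc[l==i].max(0).round(4),Tc[l==i].min(0).round(4))
```

```text
gripA [ 0.4636 -0.2     0.1634]
gripB [ 0.4909 -0.2963  0.141 ]
hub [0.5522 0.1565 0.0882]
gA [ 0.4585 -0.2043  0.1587]
gB [ 0.482  -0.2996  0.1506]
hub [0.5414 0.1453 0.1384]
[506  25  33  14 156] [ 0.9563 -0.614   0.1541] [ 0.967  -0.5678  0.18  ] [ 0.9323 -0.6334  0.1401]
[  0  27 113   4 224] [0.9656 0.5621 0.145 ] [0.9706 0.7038 0.1537] [0.9598 0.4196 0.14  ]
[152  27 353  11 982] [ 0.9619 -0.0907  0.1477] [0.9718 0.321  0.1685] [ 0.9407 -0.5651  0.14  ]
[ 288   38  117  110 1362] [ 0.7382 -0.1397  0.1731] [ 0.9254 -0.0169  0.1799] [ 0.6458 -0.2941  0.1401]
[108  49  64  57 553] [0.7979 0.3187 0.1601] [0.8904 0.4135 0.18  ] [0.7584 0.2681 0.14  ]
[405  50  22  31 213] [ 0.869  -0.3267  0.1511] [ 0.9064 -0.3059  0.18  ] [ 0.8109 -0.36    0.1407]
[511  53  49  70 627] [ 0.7772 -0.6033  0.1654] [ 0.8857 -0.5671  0.18  ] [ 0.7165 -0.6787  0.1407]
[ 69  65  13  98 573] [0.7376 0.4892 0.16  ] [0.855  0.4962 0.18  ] [0.613  0.4808 0.14  ]
[192  77  74  16 508] [0.8018 0.1233 0.1601] [0.8213 0.2144 0.1798] [0.7919 0.0378 0.1401]
[409  91   3  11  13] [ 0.7694 -0.3052  0.1768] [ 0.7814 -
[... 972 characters left out ...]
6401 0.1474 0.1471] [0.6228 0.1306 0.1402]
[ 23 170  51  26 288] [0.5563 0.5244 0.16  ] [0.592  0.5949 0.1795] [0.5351 0.4884 0.1402]
[ 90 173   9  12  63] [0.5723 0.4337 0.1597] [0.5822 0.4426 0.1796] [0.5634 0.4295 0.1411]
[226 172   7   8  30] [0.584  0.1225 0.1429] [0.5924 0.1299 0.147 ] [0.576  0.1154 0.1401]
[206 183  20  20 225] [0.5408 0.1528 0.1456] [0.5667 0.176  0.1511] [0.5195 0.1311 0.14  ]
[408 209  10  16 113] [ 0.4813 -0.302   0.159 ] [ 0.4983 -0.2958  0.169 ] [ 0.4655 -0.3116  0.1403]
[366 219  11  15 101] [ 0.4591 -0.2052  0.1605] [ 0.4751 -0.196   0.1696] [ 0.4444 -0.2165  0.141 ]
[258 404  50  16 186] [0.0594 0.004  0.1535] [0.0698 0.0524 0.18  ] [ 0.0369 -0.0542  0.14  ]
```

View pics/c1.png

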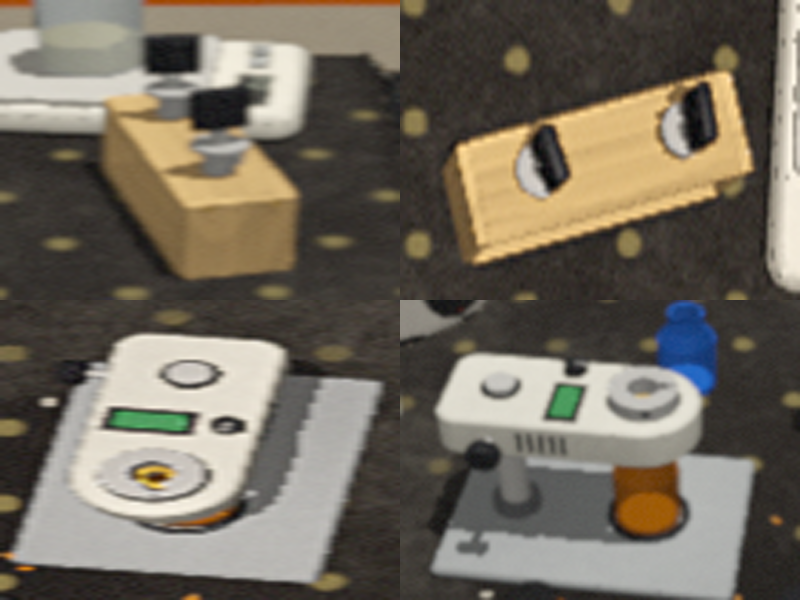

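The side crop shows two solid outer faces on the rack, so the rods are hidden from here. In the top crop the shafts stand at (540,160) and (690,120). The open side must face the robot, so I'll check the wrist camera's mount and view.

Run:
```python
from h import *
f=grab("wrist"); print(np.round(f["mount"],3).tolist(),np.round(f["T"],3).tolist(),f["mtx"]); save(f,"w0.png")
b=load("top");C=cloud(b)
m=(C[...,2]>0.07)&(C[...,2]<0.087)&(C[...,0]>.38)&(C[...,0]<.56)&(C[...,1]<-.12)&(C[...,1]>-.38)
r=cv2.minAreaRect(C[m][:,:2].astype(np.float32)*1000);print(r,cv2.boxPoints(r).round())
# projected rim circle hub
m=(C[...,2]>0.139)&(C[...,2]<0.156)&(np.hypot(C[...,0]-.541,C[...,1]-.153)<.03)
print(cv2.minEnclosingCircle(C[m][:,:2].astype(np.float32)*1000),np.median(C[m][:,2]))
for u,v in((217,194),(216.8,191.5)):print(atz(b,u,v,.146))
```

```text
[[-0.0, -0.956, -0.295, 0.076], [1.0, -0.0, -0.0, 0.001], [0.0, -0.295, 0.956, -0.145], [0.0, 0.0, 0.0, 1.0]] [[0.357, -0.892, -0.276, 0.294], [-0.934, -0.341, -0.104, -0.557], [-0.002, 0.295, -0.955, 0.383], [0.0, 0.0, 0.0, 1.0]] [[357.71143003   0.         278.7641911 ]
 [  0.         357.71143003 209.7778933 ]
 [  0.           0.           1.        ]]
((471.8634338378906, -255.6412353515625), (60.729976654052734, 193.72801208496094), 13.22490406036377) [[ 420. -168.]
 [ 464. -357.]
 [ 524. -343.]
 [ 479. -154.]]
((541.2471313476562, 157.16357421875), 26.156356811523438) 0.1454736014260809
[0.53868959 0.14974838 0.146     ]
[0.54468311 0.15032886 0.146     ]
```

View pics/w0.png

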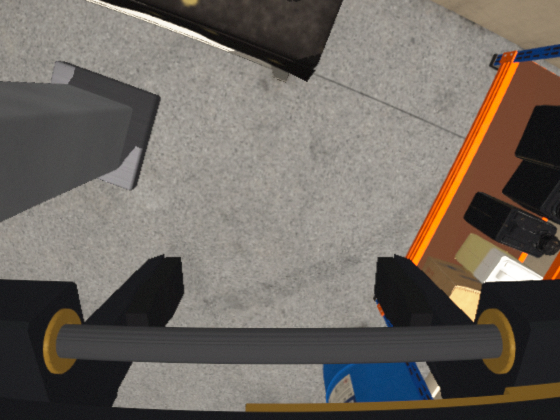

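The wrist camera sits 76 mm out along tool +x, tilted back 17°, with the fingers covering the view below about row 250. I'll search for a reachable pose that looks under the board from the robot side.

Run:
```python
from h import *
f=load("wrist");M=np.array(f["mount"]);K=f["mtx"]
c=np.array([.472,-.256]);a=np.radians(13.2);R=np.array([[np.cos(a),-np.sin(a)],[np.sin(a),np.cos(a)]])
best=[]
for x in np.arange(.2,.6,.03):
 for y in np.arange(-.6,0,.03):
  if not .41<np.hypot(x,y)<.8: continue
  for z in(.05,.1,.15,.2,.25,.3):
   for yaw in range(-150,180,10):
    t=np.radians(yaw); X=np.array([np.cos(t),np.sin(t),0]);Z=np.array([0,0,-1.]);Y=np.cross(Z,X)
    if z<.19: # body footprint clearance
      P=[R.T@(np.array([x,y])+X[:2]*i+Y[:2]*j-c) for i in(-.04,0,.1) for j in np.linspace(-.1,.1,9)]
      if any(abs(p[0])<.05 and abs(p[1])<.115 for p in P): continue
    T=np.eye(4);T[:3,:3]=np.c_[X,Y,Z];T[:3,3]=x,y,z;T=T@M
    o=T[:3,3]; ol=R.T@(o[:2]-c)
    sc=[]
    for hy in(.05,-.05):
     n=0
     for pz in np.arange(.016,.07,.003):
      pl=np.array([0,hy]); w=R@pl+c; pc=T[:3,:3].T@(np.array([*w,pz])-o)
      if pc[2]<.05: continue
      u=K[0,0]*pc[0]/pc[2]+K[0,2];v=K[1,1]*pc[1]/pc[2]+K[1,2]
      if not(8<u<552 and 8<v<250): continue
      if ol[0]>-.04: continue
      k=.032/-ol[0]; q=pl+(ol-pl)*k; qz=pz+(o[2]-pz)*k
      if qz<.069 and abs(q[1])<.08: n+=1
     sc.append(n)
    best.append((max(sc),sum(sc),round(x,2),round(y,2),z,yaw))
best.sort(key=lambda b:(-b[0],-b[1]));print(best[:12])
```

```text
[(7, 7, np.float64(0.23), np.float64(-0.48), 0.25, 140), (6, 6, np.float64(0.2), np.float64(-0.48), 0.3, 130), (6, 6, np.float64(0.2), np.float64(-0.48), 0.3, 140), (6, 6, np.float64(0.2), np.float64(-0.45), 0.3, 150), (6, 6, np.float64(0.2), np.float64(-0.39), 0.25, 120), (6, 6, np.float64(0.23), np.float64(-0.54), 0.3, 150), (6, 6, np.float64(0.23), np.float64(-0.45), 0.25, 130), (6, 6, np.float64(0.23), np.float64(-0.39), 0.25, 140), (6, 6, np.float64(0.23), np.float64(-0.36), 0.2, -90), (6, 6, np.float64(0.26), np.float64(-0.42), 0.2, 130), (6, 6, np.float64(0.26), np.float64(-0.36), 0.2, 140), (6, 6, np.float64(0.29), np.float64(-0.45), 0.2, 140)]
```

step_arm:
  series: "3 10 -3 7;6 20 -6 14;9 30 -9 21;12 40 -12 28;15 50 -15 35;18 60 -18 42;21 75 -21 49;24 90 -24 56;27 105 -27 63;30 120 -30 70;33 135 -33 77;36 150 -36 84;37 163 -39 91;37 163 -39 98;37 163 -39 105;37 163 -39 109;37 163 -39 109"
  grip: -1

```text
time: 1.57
position: [0.2598, -0.4208, 0.1995]
orientation: [[-0.643, 0.766, 0.0], [0.766, 0.643, 0.001], [0.001, 0.0, -1.0]]
contact_force: [-0.7, 0.3, 0.2]
width: 0.0882
gripper_force: 0.0
```

Run:
```python
from h import *
f=grab("wrist"); save(f,"w1.png",k=1.4); print(ctrl.state()["position"])
T=np.array(f["T"]);c=np.array([.472,-.256]);a=np.radians(13.2)
for hy in(.05,-.05):
  for z in(.014,.05,.08): 
    p=np.array([c[0]-np.sin(a)*hy,c[1]+np.cos(a)*hy,z]);q=T[:3,:3].T@(p-T[:3,3]);uv=cv2.projectPoints(q[None],np.zeros(3),np.zeros(3),np.array(f["mtx"]),np.array(f["dist_coeffs"]))[0][0,0]*1.4
    print(hy,z,uv.round())
```

```text
[ 0.25982896 -0.42085047  0.19950723]
0.05 0.014 [801. 212.]
0.05 0.05 [840. 221.]
0.05 0.08 [877. 229.]
-0.05 0.014 [723. 331.]
-0.05 0.05 [754. 350.]
-0.05 0.08 [785. 369.]
```

View pics/w1.png

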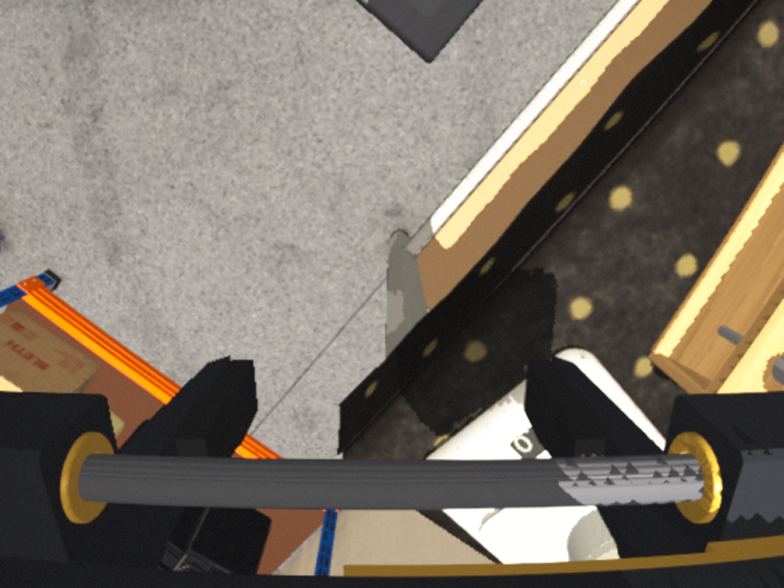

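The wrist picture shows a thin rod end at (722,332) through the rack's open front. That matches the predicted long tip of the far hole (723,331), and a short rod would be hidden there. So the long shaft is the far one, at y ≈ -0.305. Next I'll get its yaw from the top cloud and check the joint margins.

Run:
```python
from h import *
print(ctrl.state()["qpos"].round(1))
C=cloud(load("top"))
m=(C[...,2]>0.15)&(C[...,2]<0.18)&(abs(C[...,0]-.483)<.04)&(abs(C[...,1]+.303)<.03)
r=cv2.minAreaRect(C[m][:,:2].astype(np.float32)*1000);print(r,cv2.boxPoints(r).round(1))
```

```text
[ 77.9  37.8 -40.3 113.3  36.2  42.1  55.3]
((482.1534118652344, -303.1345520019531), (32.86125183105469, 13.264629364013672), 10.513916969299316) [[ 464.8 -299.6]
 [ 467.2 -312.7]
 [ 499.5 -306.7]
 [ 497.1 -293.6]]
```

step_arm:
  series: "0 0 30 7;30 10 50 14;60 25 50 21;90 45 50 28;120 60 50 35;150 75 50 42;180 95 50 49;205 110 50 56;222 118 50 60;222 118 50 60;222 118 50 60"

```text
time: 2.53
position: [0.4823, -0.3022, 0.2494]
orientation: [[-0.985, -0.171, -0.001], [-0.171, 0.985, 0.001], [0.001, 0.001, -1.0]]
contact_force: [-0.2, 0.2, 0.2]
width: 0.0881
gripper_force: 0.0
```

Run:
```python
from h import *
f=grab("wrist"); save(f,"w2.png"); s=ctrl.state();print(s["qpos"].round(1),s["position"])
C=cloud(f); o=np.array(s["orientation"]);print("yaw",np.degrees(np.arctan2(o[1,0],o[0,0])))
m=(C[...,2]>0.155)&(C[...,2]<0.172)&(abs(C[...,0]-.483)<.04)&(abs(C[...,1]+.303)<.04)
r=cv2.minAreaRect(C[m][:,:2].astype(np.float32)*1000);print(r,cv2.boxPoints(r).round(1),C[m][:,2].mean())
```

```text
[ 58.6  43.9 -57.1  97.6  41.2  62.1  88. ] [ 0.48117734 -0.30331932  0.24924782]
yaw -170.25853949610763
((480.2592468261719, -305.2201232910156), (32.895503997802734, 12.593167304992676), 9.295092582702637) [[ 463.  -301.7]
 [ 465.  -314.1]
 [ 497.5 -308.8]
 [ 495.5 -296.3]] 0.162745892545099
```

View pics/w2.png

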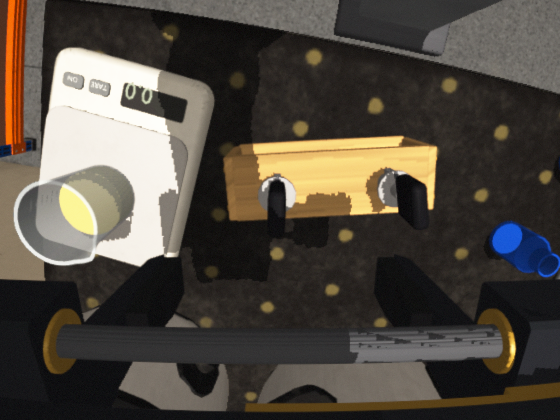

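The wrist view shows the long shaft's grip at (277,210), aligned with the fingers and 2 mm off in y. I'll descend and close.

step_arm:
  series: "0 -2 -30 0;0 -2 -60 0;0 -2 -90 0;0 -2 -110 0;0 -2 -123 0;0 -2 -123 0;0 -2 -123 0"

```text
time: 3.17
position: [0.4814, -0.3056, 0.1269]
orientation: [[-0.985, -0.17, -0.001], [-0.17, 0.985, -0.0], [0.001, -0.0, -1.0]]
contact_force: [0.6, 0.6, 0.3]
width: 0.088
gripper_force: 0.0
```

step_arm:
  series: "0 0 0 0;0 0 0 0;0 0 0 0;0 0 0 0;0 0 0 0;0 0 0 0;0 0 0 0;0 0 0 0"
  grip: 1
  force: 40

```text
time: 3.83
position: [0.482, -0.3049, 0.1268]
orientation: [[-0.985, -0.172, 0.0], [-0.172, 0.985, 0.0], [-0.0, 0.0, -1.0]]
contact_force: [-0.5, 0.6, -0.6]
width: 0.0371
gripper_force: 0.0
```

step_arm:
  series: "0 0 0 0;0 0 0 0;0 0 0 0;0 0 0 0;0 0 0 0;0 0 0 0"

```text
time: 4.33
position: [0.482, -0.3048, 0.1267]
orientation: [[-0.985, -0.172, -0.0], [-0.172, 0.985, 0.0], [0.0, 0.0, -1.0]]
contact_force: [-0.0, -0.2, -0.3]
width: 0.0119
gripper_force: 39.9
```

step_arm:
  series: "0 0 10 0;0 0 25 0;0 0 45 0;0 0 70 0;0 0 95 0;0 0 120 0;0 0 145 0;0 0 165 0;0 0 165 0"

```text
time: 5.08
position: [0.4843, -0.3046, 0.2965]
orientation: [[-0.985, -0.172, 0.007], [-0.172, 0.985, -0.002], [-0.007, -0.004, -1.0]]
contact_force: [0.4, 0.3, -0.7]
width: 0.0117
gripper_force: 39.9
```

step_arm:
  series: "2 25 0 0;4 60 0 0;6 98 0 0;8 138 0 0;10 178 0 0;13 218 0 0;16 258 0 0;19 298 0 0;21 338 0 0;23 376 0 0;25 410 0 0;27 438 0 0;28 455 0 0;28 455 0 0;28 455 0 0;28 455 0 0"

```text
time: 6.42
position: [0.5097, 0.1485, 0.291]
orientation: [[-0.985, -0.171, -0.001], [-0.171, 0.985, -0.002], [0.002, -0.002, -1.0]]
contact_force: [-0.2, -0.9, -0.9]
width: 0.0118
gripper_force: 39.9
```

Run:
```python
from h import *
f=grab("wrist"); s=ctrl.state();print(s["qpos"].round(1),s["position"])
o=np.array(s["orientation"]);print("yaw",np.degrees(np.arctan2(o[1,0],o[0,0])))
C=cloud(f)
m=(C[...,2]>0.143)&(C[...,2]<0.151)&(np.hypot(C[...,0]-.541,C[...,1]-.152)<.04)
p=C[m][:,:2].astype(np.float32)*1000
print(cv2.minEnclosingCircle(p),len(p),np.median(C[m][:,2]))
v,u=np.nonzero(m);print(u.min(),u.max(),v.min(),v.max())
b=(u.min()-40,v.min()-60,u.max()+60,v.max()+40);b=tuple(max(0,int(x)) for x in b);print(b);save(f,"w3.png",b,3.4 if b[2]-b[0]<230 else 2.5)
```

```text
[ 11.4  37.1 -56.  100.7  34.8  61.4  43.1] [0.50989916 0.14811231 0.29111973]
yaw -170.2102759668989
((539.0669555664062, 151.4232177734375), 22.014509201049805) 754 0.1450177912786255
253 302 204 237
(213, 144, 362, 277)
```

View pics/w3.png

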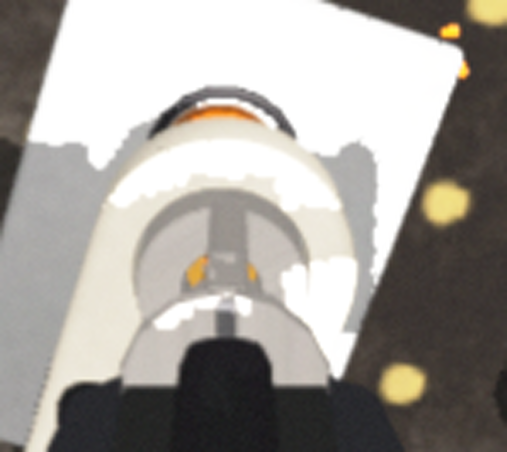

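The picture shows the held shaft with its flange near (225,340), its key mark at (226,320) and its rod over the hub, hiding the keyway. The hub circle fit gives a centre of (539.1, 151.4) with radius 22.0 mm. I'll step aside to see the keyway.

step_arm:
  series: "10 -20 -5 0;20 -45 -10 0;20 -55 -10 0;20 -55 -10 0;20 -55 -10 0"

```text
time: 6.88
position: [0.5296, 0.0943, 0.2817]
orientation: [[-0.986, -0.17, -0.001], [-0.17, 0.986, 0.0], [0.001, 0.001, -1.0]]
contact_force: [-0.7, 1.6, -1.1]
width: 0.0116
gripper_force: 39.9
```

Run:
```python
from h import *
f=grab("wrist"); s=ctrl.state();print(s["position"])
C=cloud(f)
m=(C[...,2]>0.141)&(C[...,2]<0.15)&(np.hypot(C[...,0]-.541,C[...,1]-.152)<.035)
p=C[m][:,:2].astype(np.float32)*1000
print(cv2.minEnclosingCircle(p),len(p),np.median(C[m][:,2]))
# rectified top-down patch of plane z=.146, 8 px/mm, +-30mm about centre; image up=+x world, left=+y
c=np.array(cv2.minEnclosingCircle(p)[0]); T=np.array(f["T"])
g=np.linspace(30,-30,480); X,Y=np.meshgrid(g,g,indexing="ij")
P=np.stack([(c[0]+X)/1e3,(c[1]+Y)/1e3,np.full_like(X,.146)],-1).reshape(-1,3)
q=(P-T[:3,3])@T[:3,:3]
uv=cv2.projectPoints(q,np.zeros(3),np.zeros(3),np.array(f["mtx"]),np.array(f["dist_coeffs"]))[0].reshape(480,480,2).astype(np.float32)
print(uv[240,240])
cv2.imwrite("pics/w4.png",cv2.remap(f["color"][:,:,::-1],uv[...,0],uv[...,1],cv2.INTER_CUBIC))
```

```text
[0.5295629  0.09560812 0.2821086 ]
((539.0930786132812, 151.7115936279297), 22.34391212463379) 1657 0.1449397735941152
[345.63638 220.39018]
```

View pics/w4.png

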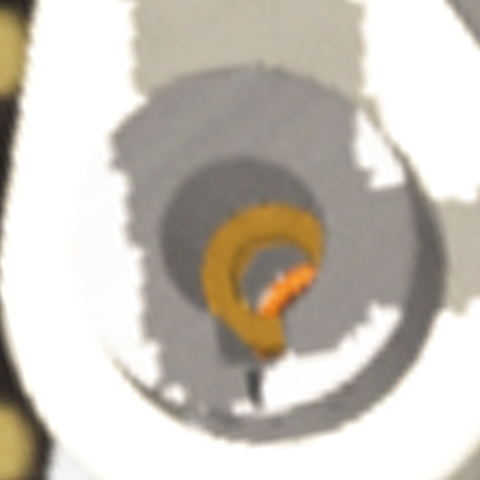

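In the rectified top-down patch (up is +x, left is +y, 8 px/mm) the bore centre is at about (242,238). The keyway's left edge is at (219,340) and the dark line at (254,388). That puts the hub yaw at about +4.5° and its centre at (539.2, 151.6). Now I'll measure where the held shaft's axis sits relative to the TCP with the same camera.

Run:
```python
from h import *
from scipy.optimize import least_squares as LS
f=grab("wrist"); s=ctrl.state(); tp=np.array(s["position"])*1e3; R=np.array(s["orientation"])
C=cloud(f)*1e3
d=np.hypot(C[...,0]-tp[0],C[...,1]-tp[1])<22
def fit(P,r,name):
    # camera-side arc; robust fit of known radius
    if len(P)<10: print(name,len(P));return
    q=LS(lambda c:np.hypot(P[:,0]-c[0],P[:,1]-c[1])-r,tp[:2],loss="soft_l1").x
    print(name,len(P),(q-tp[:2]).round(2))
dz=C[...,2]-tp[2]
for lo,hi in((-110,-95),(-95,-80),(-80,-65),(-65,-48)): fit(C[d&(dz>lo)&(dz<hi)],4,("rod",lo))
fit(C[d&(dz>-44)&(dz<-41)],9,"barrel")
m=d&(dz>-17.5)&(dz<-12); P=C[m]; print("flange top z",np.median(dz[m]))
if len(P): print("flange min/max in tool",((P-tp)@R).min(0).round(1),((P-tp)@R).max(0).round(1))
v,u=np.nonzero(d&(dz>-25)&(dz<-10)); print(u.min(),u.max(),v.min(),v.max())
b=(u.min()-25,v.min()-70,u.max()+25,v.max()+20); print(b); save(f,"w5.png",[int(x) for x in b],5)
```

```text
('rod', -110) 58 [-0.77 -1.04]
('rod', -95) 79 [-0.69 -1.15]
('rod', -80) 44 [-0.69 -1.25]
('rod', -65) 1
barrel 17 [-0.72 -1.57]
flange top z -16.638793305751733
flange min/max in tool [  2.9 -16.7  14. ] [16.8 13.4 17.5]
248 310 228 256
(np.int64(223), np.int64(158), np.int64(335), np.int64(276))
```

View pics/w5.png

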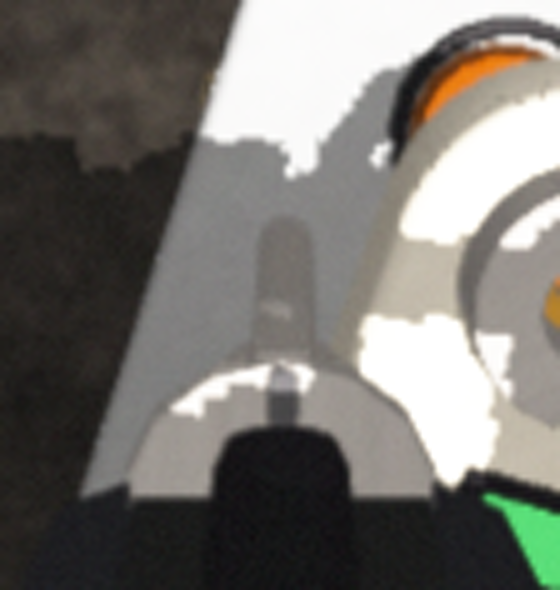

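The flange's key mark at (283,400) lines up with the gripper's axis, so the shaft yaw is about 9.8°, and the rod hangs straight. I'll get the hub-minus-rod offset from this one frame.

Run:
```python
from h import *
from scipy.optimize import least_squares as LS
f=load("wrist"); C=cloud(f)*1e3
m=(C[...,2]>141)&(C[...,2]<150)&(np.hypot(C[...,0]-541,C[...,1]-152)<35)
h=np.array(cv2.minEnclosingCircle(C[m][:,:2].astype(np.float32))[0])
d=np.hypot(C[...,0]-530,C[...,1]-95)<12
P=C[d&(C[...,2]>172)&(C[...,2]<202)]
q=LS(lambda c:np.hypot(P[:,0]-c[0],P[:,1]-c[1])-4,[530,95],loss="soft_l1").x
print(h,q,h-q)
for i in range(3): s=ctrl.state();print(s["time"],s["position"])
```

```text
[539.25708008 151.40438843] [528.8320286  95.2269093] [10.42505147 56.17747913]
6.9833 [0.52955705 0.09632617 0.28228373]
6.9833 [0.52955705 0.09632617 0.28228373]
6.9833 [0.52955705 0.09632617 0.28228373]
```

step_arm:
  series: "5 25 0 -3;10 50 0 -5;10 57 0 -5;10 57 0 -5;10 57 0 -5;10 57 0 -5;10 57 0 -5;10 57 0 -5"

```text
time: 7.65
position: [0.54, 0.1509, 0.2816]
orientation: [[-0.996, -0.084, -0.0], [-0.084, 0.996, -0.001], [0.0, -0.001, -1.0]]
contact_force: [0.0, -0.6, -0.7]
width: 0.0116
gripper_force: 39.9
```

step_arm:
  series: "0 0 0 0;0 0 0 0;0 0 0 0;0 0 0 0"

```text
time: 7.98
position: [0.54, 0.1519, 0.2817]
orientation: [[-0.996, -0.085, -0.0], [-0.085, 0.996, 0.0], [0.0, 0.0, -1.0]]
contact_force: [0.8, -0.5, -1.2]
width: 0.0114
gripper_force: 39.9
```

step_arm:
  series: "0 0.3 -10 0;0 0.3 -20 0;0 0.3 -30 0;0 0.3 -40 0;0 0.3 -50 0;0 0.3 -60 0;0 0.3 -60 0"

```text
time: 8.57
position: [0.539, 0.1516, 0.2192]
orientation: [[-0.996, -0.086, -0.004], [-0.086, 0.996, -0.002], [0.004, -0.001, -1.0]]
contact_force: [0.0, -0.2, -2.5]
width: 0.0117
gripper_force: 39.9
```

step_arm:
  series: "0 0 -8 0;0 0 -16 0;0 0 -22 0;0 0 -27 0;0 0 -30 0;0 0 -30 0;0 0 -30 0"

```text
time: 9.15
position: [0.5401, 0.1525, 0.1918]
orientation: [[-0.996, -0.085, 0.0], [-0.085, 0.996, 0.0], [-0.0, 0.0, -1.0]]
contact_force: [-0.6, -0.1, -1.4]
width: 0.0117
gripper_force: 39.9
```

step_arm:
  series: "0 0 -3 0;0 0 -5 0;0 0 -7 0;0 0 -9 0;0 0 -11 0;0 0 -11 0;0 0 -11 0"

```text
time: 9.73
position: [0.5399, 0.1524, 0.1806]
orientation: [[-0.996, -0.085, -0.0], [-0.085, 0.996, -0.0], [0.0, -0.0, -1.0]]
contact_force: [0.7, -0.4, -0.5]
width: 0.0114
gripper_force: 39.9
```

step_arm:
  series: "0 0 -3 0;0 0 -5 0;0 0 -7 0;0 0 -9 0;0 0 -11 0;0 0 -11 0;0 0 -11 0"

```text
time: 10.32
position: [0.5403, 0.1527, 0.1702]
orientation: [[-0.996, -0.085, 0.001], [-0.085, 0.996, 0.0], [-0.001, 0.0, -1.0]]
contact_force: [-0.4, -0.8, 6.4]
width: 0.0117
gripper_force: 39.9
```

The spring reads 6.4 N, as expected with about 4 mm left to go. I'll raise the grip force and press home.

step_arm:
  series: "0 0 -1 0;0 0 -2 0;0 0 -3 0;0 0 -4 0;0 0 -5 0;0 0 -5 0;0 0 -5 0;0 0 -5 0"
  force: 60

```text
time: 10.98
position: [0.5403, 0.1528, 0.1666]
orientation: [[-0.996, -0.085, 0.002], [-0.085, 0.996, -0.0], [-0.002, -0.0, -1.0]]
contact_force: [-2.9, -2.5, 15.8]
width: 0.0114
gripper_force: 59.9
```

step_arm:
  series: "0 0 -1 0;0 0 -2 0;0 0 -2 0;0 0 -2 0;0 0 -2 0;0 0 -2 0;0 0 -2 0;0 0 -2 0"

```text
time: 11.65
position: [0.5404, 0.1528, 0.1665]
orientation: [[-0.996, -0.085, 0.003], [-0.085, 0.996, -0.001], [-0.003, -0.001, -1.0]]
contact_force: [-7.2, -3.9, 30.6]
width: 0.0111
gripper_force: 59.9
```

Run:
```python
from h import *
f=grab("wrist");g=grab("side");a=cv2.resize(f["color"][120:300,180:380,::-1],(400,360),interpolation=cv2.INTER_CUBIC)
b=cv2.resize(g["color"][200:320,170:303,::-1],(400,360),interpolation=cv2.INTER_CUBIC)
cv2.imwrite("pics/fin.png",np.hstack([a,b])); s=ctrl.state();print(s["position"],s["contact_force"],s["torque"])
C=cloud(f);
for z0,z1 in((.1455,.156),(.14,.1477)):
  m=(np.hypot(C[...,0]-.5393,C[...,1]-.1515)<.024)&(C[...,2]>z0)&(C[...,2]<z1);print(np.percentile(C[m][:,2],[5,25,50,75,95]).round(4))
```

```text
[0.540379   0.15285507 0.16646149] [-4.67951608 -4.22247146 30.54702969] [-1.21057387  1.3063507   0.01355816]
[0.1456 0.1467 0.1496 0.1502 0.151 ]
[0.1417 0.1444 0.145  0.1455 0.1462]
```

View pics/fin.png

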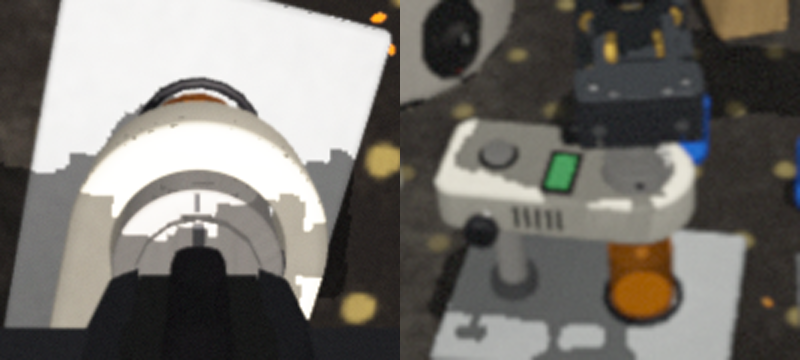

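The flange sits on the hub: its top is about 5 mm above the hub face, and the key mark at (198,235) lines up with the hub line at (197,203). It stays at z 166.5 mm as the push rises to 30 N, and the bottle stands in its ring. I'm handing it in.

```bash
python3 -c "
from rig import ctrl; print(ctrl.job_done())"
```

```text
the job is handed in; nothing more can be done
None
```

The long shaft is fully home in the hub with its key in the keyway, and the gripper still holds its black grip, pressing down with about 30 N; I handed the job in at about 12 s.

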